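Find the loose bolt and hold its cap open

ROBOT

A 6-joint arm with a two-finger parallel gripper is mounted at the origin on a cart in front of the work surface, level with it; the furniture and walls round the work are solid. World frame = base frame: x ahead of the robot, y to its left, z up, the work surface at z = 0. Lengths are in m, angles in rad, forces in N, time in s.
With the tool pointing down it reaches from about 0.375 to 0.9 m from the base axis. Payload 3.1 kg.
Tool frame: the origin (TCP) lies on the mounting face of the last link; the fingertips stand 182 mm ahead of it and the grasp point (between the pads) lies 164 mm ahead of it; z points along the fingers, y is the direction in which the jaws open and shut (so a half turn about z gives the same grasp; the last joint's range is limited). The gripper opens to 87 mm and grips with 3 to 60 N. Pads are 19 mm wide; open, the fingers measure 117 mm over their backs; the gripper's body (75 mm by 190 mm) begins 51 mm behind the grasp point.
Start: joints at [0.991, 0.527, 1.433, -0, 1.181, -0.178], TCP at [0.244, 0.575, 0.405] pointing down, gripper open.
Joint ranges: [-3.08, 3.08], [-0.75, 2.2], [0.22, 2.44], [-1.43, 4.57], [0, 2.65], [-2.85, 2.85]. Speed limits (rad/s): [2.79, 2.79, 3.14, 3.14, 3.14, 3.14].

INTERFACE

Orientations are given as a unit quaternion [x, y, z, w].
In Python, from rig import robot, camera, camera_model gives the robot as it stands.
- The arm moves only by the tool drive_tool, never from a script. Its argument "plan" is a list that holds one entry, the list of rows, each a list of 6 numbers: the shift along the world's x, y, z in units of 2.5 cm (1.0 is 2.5 cm), then the turn, a rotation vector about the world's x, y, z in units of 6 degrees (1.0 is 6 degrees). A call has 1 to 8 rows; each row shifts and turns the commanded pose from where the row before left it; what a row does not reach is not made up. A row lasts 1/8 s, in which the tool goes at most 62.5 mm and 10.7 degrees, less where a joint would pass 70% of its speed; a pose out of reach is approached as far as the arm can. A call with a number of a shift or a turn outside -1 to 1 is refused whole. A call with a gripper value outside its range is refused whole. "grip" is the closure, from 0 (fully open) to 1 (shut), set as the call begins (left out, the last holds). The fingers move at their own pace and stop on an object; "force" is the grip in N (left out, the last holds). Time passes only in rows, so rows that do not move let the fingers close. It gives the time, the measured TCP pose, the force and the opening at its end, in the units of the state.
- robot.get_obs(): the state, without advancing time (a new reading comes with each control period).
- camera(name): name is "side" or "top" or "wrist"; returns the picture (384x512x3 uint8, red, green, blue); there is no depth.
- camera_model(name): a dict with "K" (3x3 intrinsics, pixels), "world_to_cam" (4x4, takes a point from world to camera coordinates); the wrist camera has in their place "tool_from_camera" (4x4, takes a point from camera to tool coordinates, whose origin is the TCP and whose axes are the flange's). Camera axes: x right, y up, looking along -z (the intrinsics and any distortion apply to the point x, -y, -z); pixel columns grow to the right and rows downward; lengths in m; the calibration is good to about 2 mm. A picture is of the moment at which its call begins: read the wrist's pose just before it. camera_model takes no time and is no camera call.
- robot.hand_in(): hands the job in, once; it reports no verdict.
The state is a dict: "time": time; "q": joint angles; "joint_velocities": joint speeds; "joint_torque": joint torques, N m; "position": TCP position; "tool_rot": TCP orientation; "ft_force": force on the tool from outside, world axes, zero at the start; "moment": the same for the moment, N m; "grip_width": finger opening in m.
Only numpy, scipy, OpenCV 4.12 (cv2) and the standard library are available. Lean on these libraries where they do the work, as an engineer would, in place of code of your own. Each camera call takes 0.05 s, during which the arm holds its last target.

TASK

Push the grey tray fully home into its slotted holder, then tap the three brass bolt heads one after another, left, middle, right, pushing each firmly enough that a loose one sinks. Take the blue cap of the bolt that sank by its knob, lift it at least 50 degrees open and finish while still holding it there; the tray stays home, the other two caps stay shut, and the bottle, jar and sanding block are left alone.

Things in the scene. Friction and masses are not known exactly. Their poses are not given: they have to be found in the camera images.
- holder: Fixed aluminium slotted holder: two C-rails 170 mm long, 22 mm high, 274 mm apart inside (380 mm over the bolted feet), with a back stop bar at the far end. Origin on the table top midway between the rails, 62 mm before the stop's face; x points along the slots to the stop, y left, z up. The tray's origin coincides with it when the tray is fully home.
- tray_origin (a point): Reference point of the loose grey tray (0.75 kg with its load; plate 154 x 270 x 10 mm, from x -92 to +62 mm), on its underside below the middle bolt; x along the slots to the stop, y left, z up. Starts with its far end between the rails, pulled out 50 to 80 mm; slides on the table with about 4 to 12 N; rail lips over its side edges stop it lifting.
- rail_top (a point): Centre of the top of the dark steel rail (64 x 236 x 36 mm) carried by the tray, 46 mm above the table, at the middle bolt. The three bolts stand in it at y = +85 (left), 0 and -85 mm, all at x = 0. Axes as the tray's.
- push_lip (a point): Middle of the front face (towards the robot) of the orange upright lip at the tray's front edge: 10 mm thick, 90 mm wide, its top 28 mm above the table, from 10 mm up. Push here along the tray's x. Same axes as the tray.
- head_left (a point): Centre of the top of the left brass hexagon bolt head (17 mm wide), 64 mm above the table and 12 mm proud of its blue cap while the bolt is up. All three bolts look alike. Axes as the tray's.
- bolt_left (a joint): How far the left bolt has sunk, m: 0 up (as all start). A tight bolt gives less than 1.5 mm when tapped. The loose one, pushed with more than about 3 N, sinks 5 mm to its stop and stays down. Which one is loose changes each time.
- knob_left (a point): Centre of the black ball knob (18 mm diameter) of the blue hinged cap of the left bolt (cap 60 x 52 x 5 mm, lying flat round the bolt head, with a 28 mm wide opening for the head). The knob stands out 28 mm in front of the cap's plate on a 6 mm thick neck (25 mm long), 52 mm above the table while shut, free to both sides; it can turn between gripping fingers.
- hinge_left (a point): Middle of the hinge axis of the left cap, 87 mm behind its knob and 49.5 mm above the table; the axis is parallel to the tray's y.
- cap_left (a joint): Opening angle of the left cap, rad: 0 lying shut, growing as the knob rises and swings up and away from the robot, at most 1.35. The cap weighs 60 g and falls shut when let go.
- head_middle (a point): Centre of the top of the middle brass hexagon bolt head (17 mm wide), 64 mm above the table and 12 mm proud of its blue cap while the bolt is up. All three bolts look alike. Axes as the tray's.
- bolt_middle (a joint): How far the middle bolt has sunk, m: 0 up (as all start). A tight bolt gives less than 1.5 mm when tapped. The loose one, pushed with more than about 3 N, sinks 5 mm to its stop and stays down. Which one is loose changes each time.
- knob_middle (a point): Centre of the black ball knob (18 mm diameter) of the blue hinged cap of the middle bolt (cap 60 x 52 x 5 mm, lying flat round the bolt head, with a 28 mm wide opening for the head). The knob stands out 28 mm in front of the cap's plate on a 6 mm thick neck (25 mm long), 52 mm above the table while shut, free to both sides; it can turn between gripping fingers.
- hinge_middle (a point): Middle of the hinge axis of the middle cap, 87 mm behind its knob and 49.5 mm above the table; the axis is parallel to the tray's y.
- cap_middle (a joint): Opening angle of the middle cap, rad: 0 lying shut, growing as the knob rises and swings up and away from the robot, at most 1.35. The cap weighs 60 g and falls shut when let go.
- head_right (a point): Centre of the top of the right brass hexagon bolt head (17 mm wide), 64 mm above the table and 12 mm proud of its blue cap while the bolt is up. All three bolts look alike. Axes as the tray's.
- bolt_right (a joint): How far the right bolt has sunk, m: 0 up (as all start). A tight bolt gives less than 1.5 mm when tapped. The loose one, pushed with more than about 3 N, sinks 5 mm to its stop and stays down. Which one is loose changes each time.
- knob_right (a point): Centre of the black ball knob (18 mm diameter) of the blue hinged cap of the right bolt (cap 60 x 52 x 5 mm, lying flat round the bolt head, with a 28 mm wide opening for the head). The knob stands out 28 mm in front of the cap's plate on a 6 mm thick neck (25 mm long), 52 mm above the table while shut, free to both sides; it can turn between gripping fingers.
- hinge_right (a point): Middle of the hinge axis of the right cap, 87 mm behind its knob and 49.5 mm above the table; the axis is parallel to the tray's y.
- cap_right (a joint): Opening angle of the right cap, rad: 0 lying shut, growing as the knob rises and swings up and away from the robot, at most 1.35. The cap weighs 60 g and falls shut when let go.
- oil_bottle_mid (a point): Bystander: white bottle with a red nozzle, 44 mm across, 122 mm tall, standing upright; point 50 mm above its foot.
- sanding_block_mid (a point): Bystander: wooden sanding block 66 x 112 x 32 mm lying flat; centre.
- screw_jar_mid (a point): Bystander: clear jar with a red lid, 64 mm across, 82 mm tall, upright; centre.

How it is judged:
On the way, in this order (a step that is already met when the one before it is completed fails the run):
1. the tray is pushed fully home (within 5 mm of its end position) (x of tray_origin in the frame of holder above -0.005 m and angle between the x axis of tray_origin and the x axis of holder, either way round below 0.05 rad and height (world z) of tray_origin below 0.006 m), for 0.2 s.
2. the left bolt is tapped with the fingers (more than 2 N) (contact force between the fingers and bolt_left above 2 N), for 0.02 s.
3. the middle bolt is tapped with the fingers (more than 2 N) (contact force between the fingers and bolt_middle above 2 N), for 0.02 s.
4. the right bolt is tapped with the fingers (more than 2 N) (contact force between the fingers and bolt_right above 2 N), for 0.02 s.
5. the cap of the bolt that sank is lifted open (((value of joint bolt_left above 0.003 m and value of joint cap_left above 0.75 rad and value of joint each of cap_middle, cap_right below 0.1 rad and contact force between the fingers and cap_left above 0.2 N) or (value of joint bolt_middle above 0.003 m and value of joint cap_middle above 0.75 rad and value of joint each of cap_left, cap_right below 0.1 rad and contact force between the fingers and cap_middle above 0.2 N) or (value of joint bolt_right above 0.003 m and value of joint cap_right above 0.75 rad and value of joint each of cap_left, cap_middle below 0.1 rad and contact force between the fingers and cap_right above 0.2 N))), for 0.2 s.
At the end, for the whole second after the job is handed in: The tray is within 5 mm of fully home and flat; the cap of the bolt that sank (by more than 3 mm) is held at least 43 degrees (0.75 rad) open by the fingers, touching it with more than 0.2 N; the other two caps are shut (under 0.1 rad); bottle, jar and block are within 30 mm of where they stood (all of step 1 and ((value of joint bolt_left above 0.003 m and value of joint cap_left above 0.75 rad and value of joint each of cap_middle, cap_right below 0.1 rad and contact force between the fingers and cap_left above 0.2 N) or (value of joint bolt_middle above 0.003 m and value of joint cap_middle above 0.75 rad and value of joint each of cap_left, cap_right below 0.1 rad and contact force between the fingers and cap_middle above 0.2 N) or (value of joint bolt_right above 0.003 m and value of joint cap_right above 0.75 rad and value of joint each of cap_left, cap_middle below 0.1 rad and contact force between the fingers and cap_right above 0.2 N)) and distance of each of oil_bottle_mid, sanding_block_mid, screw_jar_mid from where it was at the start of the episode below 0.03 m); the arm keeps its last pose, push and grip.
It fails at once if the left cap is opened although its bolt has not been found loose (value of joint bolt_left below 0.003 m and value of joint cap_left above 0.3 rad).
It fails at once if the middle cap is opened although its bolt has not been found loose (value of joint bolt_middle below 0.003 m and value of joint cap_middle above 0.3 rad).
It fails at once if the right cap is opened although its bolt has not been found loose (value of joint bolt_right below 0.003 m and value of joint cap_right above 0.3 rad).
It fails at once if the bottle, jar or sanding block is knocked away or over (distance of any of oil_bottle_mid, sanding_block_mid, screw_jar_mid from where it was at the start of the episode above 0.03 m or angle between any of oil_bottle_mid, sanding_block_mid, screw_jar_mid's own z axis and vertical above 0.5 rad).
It also fails if it takes over 58 s, if anything falls off the work surface, if the arm or the gripper's body presses on something with over 40 N, if the wrist force passes 120 N, or if a joint passes its speed limit or range.

## Working session

There is one attempt and no reset: what is moved stays moved. The work goes in short steps, Python scripts to look and compute and a tool call to move; the robot and the scene stay as the last step left them, time stands still between calls to the robot, and variables do not carry over. Pictures are saved under pics/ and viewed, and the job is handed in when it is done.

Besides the shell and the picture viewer there is one more tool, called after "Request:" as name([rows], argument=value, ...), one row to a line, values as JSON. drive_tool: Moves the arm, as the interface text tells. Shifts and turns lie within -1 to 1; 1 stands for 2.5 cm of shift or 6 degrees of turn. Its arguments: {"type":"object","properties":{"plan":{"type":"array","items":{"type":"array","items":{"type":"array","items":{"type":"number","minimum":-1,"maximum":1}}}},"grip":{"type":"number"},"force":{"type":"number"}},"required":["plan"]}

```bash
mkdir -p pics; ls; cat > h.py <<'E'
import numpy as np, cv2
from rig import robot, camera, camera_model
from scipy.spatial.transform import Rotation as R
def snap(n,f):
    o=robot.get_obs(); im=camera(n); cv2.imwrite('pics/'+f+'.png',im[:,:,::-1]); return o,im
def w2c(n,o=None):
    m=camera_model(n)
    if n!='wrist': return np.array(m['K']),np.array(m['world_to_cam'])
    T=np.eye(4);T[:3,:3]=R.from_quat(o['tool_rot']).as_matrix();T[:3,3]=o['position']
    return np.array(m['K']),np.linalg.inv(T@np.array(m['tool_from_camera']))
def ray(n,px,z,o=None):
    K,W=w2c(n,o);p=np.linalg.inv(K)@[px[0],px[1],1];d=W[:3,:3].T@[p[0],-p[1],-p[2]];c=np.linalg.inv(W)[:3,3]
    return c+d*(z-c[2])/d[2]
def proj(n,P,o=None):
    K,W=w2c(n,o);c=W[:3,:3]@np.array(P)+W[:3,3];u=K@[c[0],-c[1],-c[2]];return u[:2]/u[2]
E
python3 - <<'E'
from h import *
for n in('top','side','wrist'):
    o,im=snap(n,n+'0'); m=camera_model(n); print(n,m)
print(robot.get_obs())
E
```

```text
pics
top {'K': array([[418.08501681,   0.        , 261.15871258],
       [  0.        , 418.08501681, 185.4427106 ],
       [  0.        ,   0.        ,   1.        ]]), 'world_to_cam': array([[ 1.71592176e-02, -9.99662615e-01,  1.94991749e-02,
        -3.57822497e-04],
       [ 9.95847023e-01,  1.88311695e-02,  8.90735335e-02,
        -5.81568626e-01],
       [-8.94106737e-02,  1.78897631e-02,  9.95834167e-01,
        -1.18831478e+00],
       [ 0.00000000e+00,  0.00000000e+00,  0.00000000e+00,
         1.00000000e+00]])}
side {'K': array([[355.01039787,   0.        , 260.97057728],
       [  0.        , 355.01039787, 193.426484  ],
       [  0.        ,   0.        ,   1.        ]]), 'world_to_cam': array([[ 0.98515165, -0.17141059, -0.00972803, -0.56760411],
       [ 0.11797958,  0.63472565,  0.76367805, -0.1432964 ],
       [-0.12472788, -0.7534864 ,  0.64552397, -0.80668246],
       [ 0.        ,  0.        ,  0.        ,  1.        ]])}
wrist {'K': array([[284.2398932 ,   0.        , 254.15056439],
       [  0.        , 284.2398932 , 187.98116507],
       [  0.        ,   0.    
[... 368 characters left out ...]
00000000e+00]])}
{'time': 0.15, 'q': array([ 9.90527063e-01,  5.28268811e-01,  1.43357978e+00,  1.36011570e-05,
        1.18140217e+00, -1.78497913e-01]), 'joint_velocities': array([-0.00057461, -0.00219334, -0.00356122,  0.00046756,  0.00078806,
       -0.00020306]), 'joint_torque': array([ 8.69413725e-04, -4.40430701e+01, -1.76843441e+01,  6.33275346e-02,
        5.52743697e-02, -1.16425522e-04]), 'position': array([0.24423676, 0.57503132, 0.40399521]), 'tool_rot': array([ 1.99539740e-01,  9.79889384e-01, -7.67773284e-04, -3.12880577e-04]), 'ft_force': array([-0.00168661,  0.16801242,  0.10829703]), 'moment': array([ 0.04575151, -0.03217038,  0.01356011]), 'grip_width': 0.0872687894718593}
```

View pics/top0.png

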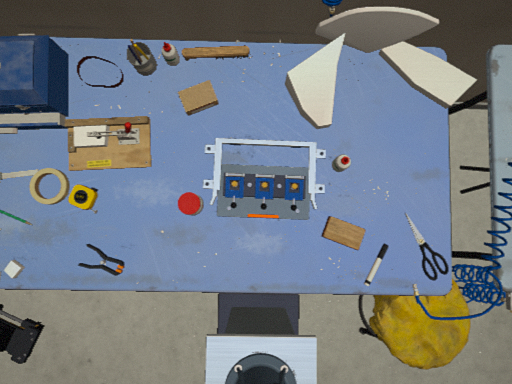

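View pics/side0.png

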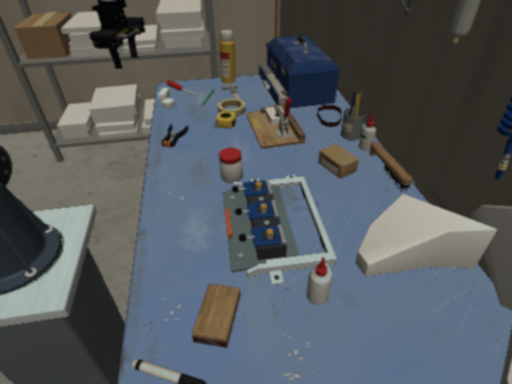

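```bash
python3 - <<'E'
import cv2
im=cv2.imread('pics/top0.png');cv2.imwrite('pics/top0c.png',cv2.resize(im[60:260,180:380],(800,600)) if 0 else cv2.resize(im[70:270,160:420],None,fx=3,fy=3,interpolation=cv2.INTER_CUBIC))
E
```

```text
(no output)
```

View pics/top0c.png

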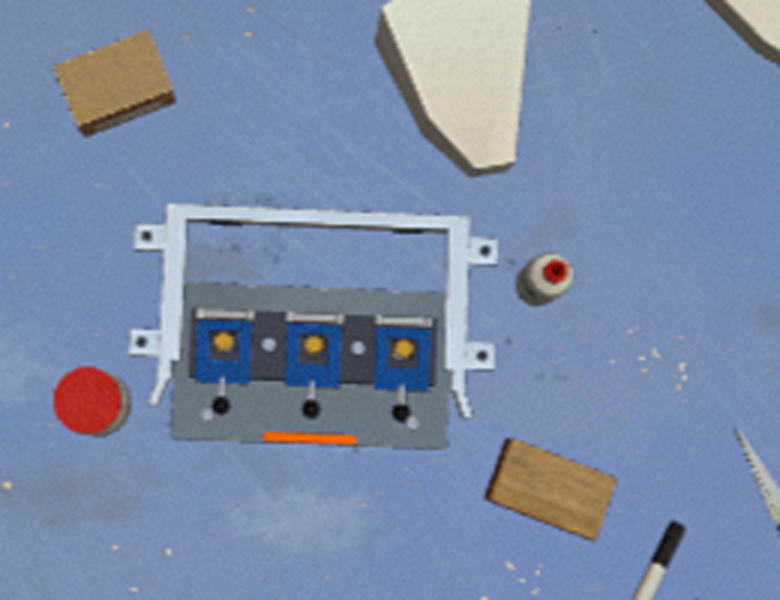

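The top view shows the tray pulled out. In crop pixels, the heads are at (224,342), (315,345) and (404,349), the knobs at (221,405), (311,409) and (401,412), and the lip runs from (264,436) to (356,440). The stop bar face is at (187,221) to (447,231).

```bash
python3 - <<'E'
from h import *
f=lambda u,v,z:ray('top',(u/3+160-.33,v/3+70-.33),z).round(4)
h=[f(224,342,.064),f(315,345,.064),f(404,349,.064)]
print('heads',h,np.linalg.norm(h[0]-h[2]))
k=[f(221,405,.052),f(311,409,.052),f(401,412,.052)]
print('knobs',k)
a,b=f(264,438,.028),f(356,443,.028);print('lip',a,b,np.linalg.norm(a-b),(a+b)/2)
a,b=f(187,221,.022),f(447,231,.022);print('stop',a,b,np.linalg.norm(a-b),(a+b)/2,'ang',np.arctan2(-(b-a)[0],(b-a)[1])*57.3)
d=h[0]-h[2];print('tray yaw',np.degrees(np.arctan2(-d[0],d[1])))
print('railL', f(187,221,.022),f(184,365,.022)); print('railR', f(447,231,.022),f(448,372,.022))
print('jar',f(87,400,.08),'bottle',f(556,271,.12),'block',f(508,438,.032))
E
```

```text
heads [array([0.5816, 0.0863, 0.064 ]), array([0.5804, 0.001 , 0.064 ]), array([ 0.5782, -0.0827,  0.064 ])] 0.16903419772341927
knobs [array([0.5231, 0.0883, 0.052 ]), array([0.5209, 0.0034, 0.052 ]), array([ 0.5195, -0.0816,  0.052 ])]
lip [0.4932 0.0475 0.028 ] [ 0.49   -0.0409  0.028 ] 0.08845789959070927 [0.4916 0.0033 0.028 ]
stop [0.7037 0.1271 0.022 ] [ 0.6991 -0.1279  0.022 ] 0.2550414868212621 [ 7.014e-01 -4.000e-04  2.200e-02] ang 178.97972409081973
tray yaw -1.1525406765887243
railL [0.7037 0.1271 0.022 ] [0.5624 0.1264 0.022 ]
railR [ 0.6991 -0.1279  0.022 ] [ 0.5604 -0.1298  0.022 ]
jar [0.5243 0.21   0.08  ] bottle [ 0.6464 -0.2137  0.12  ] block [ 0.4972 -0.1867  0.032 ]
```

```bash
python3 - <<'E'
import cv2
im=cv2.imread('pics/side0.png');cv2.imwrite('pics/side0c.png',cv2.resize(im[160:310,190:350],None,fx=4,fy=4,interpolation=cv2.INTER_CUBIC))
E
```

```text
(no output)
```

View pics/wrist0.png

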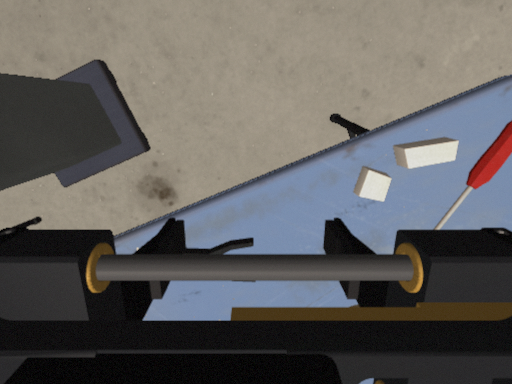

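Request:
drive_tool([
  [[0.35,-0.95,0,0,0,0.15],[0.35,-0.95,0,0,0,0.15],[0.35,-0.95,0,0,0,0.15],[0.35,-0.95,0,0,0,0.15],[0.35,-0.95,0,0,0,0.15],[0.35,-0.95,0,0,0,0.15],[0.35,-0.95,0,0,0,0.15],[0.35,-0.95,0,0,0,0.15]],
], grip=1, force=20)

```text
time: 1.15
position: [0.3145, 0.3844, 0.4046]
tool_rot: [0.137, 0.991, -0.0, -0.0]
ft_force: [0.3, 0.9, -0.4]
grip_width: 0.0151
```

Request:
drive_tool([
  [[0.35,-0.95,0,0,0,0.15],[0.35,-0.95,0,0,0,0.15],[0.35,-0.95,0,0,0,0.15],[0.35,-0.95,0,0,0,0.15],[0.35,-0.95,0,0,0,0.15],[0.35,-0.95,0,0,0,0.15],[0.35,-0.95,0,0,0,0.15],[0.35,-0.95,0,0,0,0.15]],
])

```text
time: 2.15
position: [0.3845, 0.1944, 0.4047]
tool_rot: [0.075, 0.997, -0.0, -0.0]
ft_force: [0.3, 1.0, -0.4]
grip_width: 0.0003
```

Request:
drive_tool([
  [[0.3,-0.95,0,0,0,0.15],[0.3,-0.95,0,0,0,0.15],[0.3,-0.95,0,0,0,0.15],[0.3,-0.95,0,0,0,0.15],[0.3,-0.95,0,0,0,0.15],[0.3,-0.95,0,0,0,0.15],[0.3,-0.95,0,0,0,0.15],[0.3,-0.95,0,0,0,0.15]],
])

```text
time: 3.15
position: [0.4445, 0.0044, 0.4046]
tool_rot: [0.012, 1.0, 0.0, -0.0]
ft_force: [0.4, -0.2, -0.9]
grip_width: 0.0001
```

```bash
python3 - <<'E'
from h import *
o,im=snap('wrist','w1');print(o['position'],o['tool_rot'],o['q'],o['grip_width'],o['time'])
E
```

```text
[0.44445579 0.00442495 0.40462401] [ 1.21970367e-02  9.99925597e-01  6.91999529e-05 -1.66794199e-04] [-2.42463928e-01  2.85767014e-01  1.86641369e+00  7.01157536e-05
  9.89768322e-01 -1.78890407e+00] 0.00013108973910007404 3.15
```

View pics/w1.png

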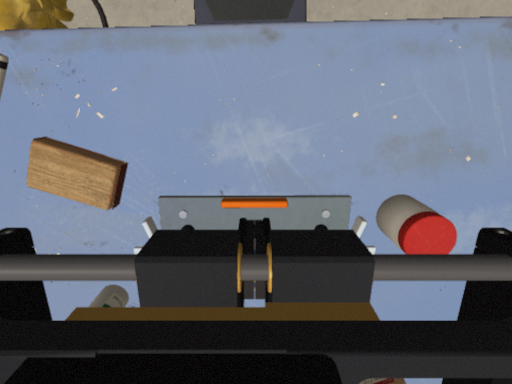

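```bash
python3 - <<'E'
from h import *
o=robot.get_obs()
for p,z in (((222,200.5),.028),((287,200.5),.028),((159,196),.01),((350,196),.01),((188,230),.052),((321,230),.052)): print(p,ray('wrist',p,z,o).round(4))
E
```

```text
(222, 200.5) [ 0.4919 -0.0428  0.028 ]
(287, 200.5) [0.4939 0.0436 0.028 ]
(159, 196) [ 0.4894 -0.1324  0.01  ]
(350, 196) [0.4957 0.1329 0.01  ]
(188, 230) [ 0.5225 -0.0855  0.052 ]
(321, 230) [0.5265 0.0847 0.052 ]
```

Request:
drive_tool([
  [[0,-0.02,-1,0,0,0],[0,0,-1,0,0,0],[0,0,-1,0,0,0],[0,0,-1,0,0,0],[0,0,-1,0,0,0],[0,0,-1,0,0,0],[0,0,-1,0,0,0],[0,0,-0.9,0,0,0]],
])

```text
time: 4.2
position: [0.4444, 0.005, 0.2064]
tool_rot: [0.012, 1.0, 0.0, -0.0]
ft_force: [-0.1, -0.3, 0.9]
grip_width: 0.0006
```

Request:
drive_tool([
  [[0,0,-0.4,0,0,0],[0.4,0,0,0,0,0],[0.4,0,0,0,0,0],[0.4,0,0,0,0,0],[0.3,0,0,0,0,0],[0,0,0,0,0,0]],
])

```text
time: 4.95
position: [0.4809, 0.005, 0.1975]
tool_rot: [0.012, 1.0, 0.0, -0.002]
ft_force: [-3.5, -0.3, 2.6]
grip_width: 0.0002
```

Request:
drive_tool([
  [[0.3,0,0,0,0,0],[0.3,0,0,0,0,0],[0.3,0,0,0,0,0],[0.3,0,0,0,0,0],[0.3,0,0,0,0,0],[0.3,0,0,0,0,0]],
])

```text
time: 5.7
position: [0.5233, 0.0056, 0.1971]
tool_rot: [0.012, 1.0, 0.001, -0.006]
ft_force: [-10.0, -0.3, 8.3]
grip_width: 0.0004
```

Request:
drive_tool([
  [[0.2,0,0,0,0,0],[0.2,0,0,0,0,0],[0.2,0,0,0,0,0],[0.2,0,0,0,0,0]],
])

```text
time: 6.2
position: [0.5423, 0.0053, 0.197]
tool_rot: [0.012, 1.0, 0.001, -0.008]
ft_force: [-16.3, -2.3, 12.4]
grip_width: 0.0006
```

Request:
drive_tool([
  [[0.15,0,0,0,0,0],[0.1,0,0,0,0,0],[0,0,0,0,0,0]],
])

```text
time: 6.58
position: [0.5446, 0.0055, 0.1967]
tool_rot: [0.011, 1.0, 0.001, -0.015]
ft_force: [-21.4, -4.4, 15.8]
grip_width: 0.0004
```

```bash
python3 - <<'E'
from h import *
o,im=snap('top','t2');print(o['position'],o['ft_force'],o['time'])
im=im[:,:,::-1];cv2.imwrite('pics/t2c.png',cv2.resize(im[70:270,160:420],None,fx=3,fy=3,interpolation=cv2.INTER_CUBIC))
E
```

```text
[0.5445637  0.00546582 0.19665909] [-21.43571716  -4.3660623   15.78082005] 6.575
```

View pics/t2c.png

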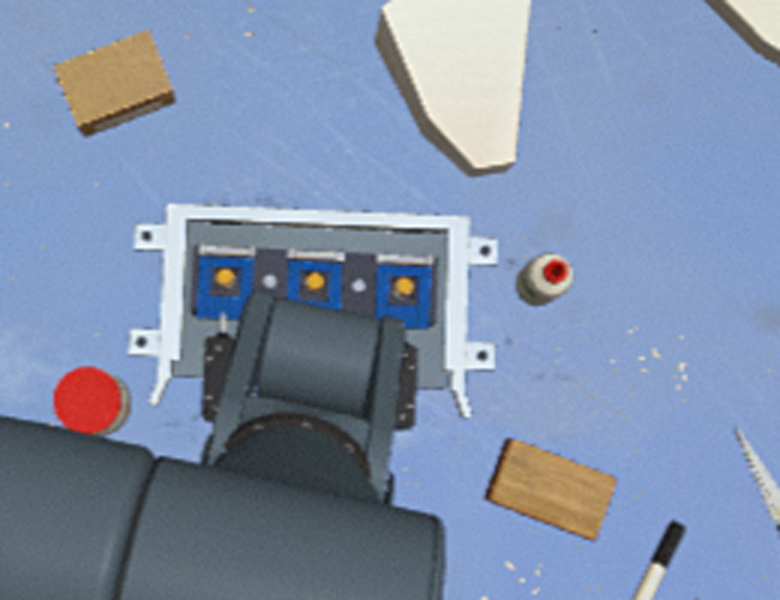

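```bash
python3 - <<'E'
from h import *
f=lambda u,v,z:ray('top',(u/3+160-.33,v/3+70-.33),z).round(4)
h=[f(226,278,.064),f(316,282,.064),f(404,286,.064)]
print(h); d=h[0]-h[2];print('yaw',np.degrees(np.arctan2(-d[0],d[1])))
E
```

```text
[array([0.6422, 0.0858, 0.064 ]), array([0.6401, 0.001 , 0.064 ]), array([ 0.6379, -0.0821,  0.064 ])]
yaw -1.4670518657350824
```

Request:
drive_tool([
  [[0.1,0,0,0,0,0],[0,0,0,0,0,0]],
])

```text
time: 6.88
position: [0.5455, 0.0055, 0.1967]
tool_rot: [0.011, 1.0, 0.001, -0.017]
ft_force: [-25.2, -6.0, 19.6]
grip_width: 0.0005
```

Request:
drive_tool([
  [[0.1,0,0,0,0,0],[0,0,0,0,0,0]],
])

```text
time: 7.12
position: [0.5465, 0.0055, 0.1965]
tool_rot: [0.011, 1.0, 0.001, -0.02]
ft_force: [-26.9, -6.4, 22.6]
grip_width: 0.0002
```

```bash
python3 - <<'E'
from h import *
o,im=snap('side','s2');print(o['position'],o['ft_force'],o['time'],(R.from_quat(o['tool_rot'])).apply([0,0,.182])+o['position'])
im=im[:,:,::-1];cv2.imwrite('pics/s2c.png',cv2.resize(im[160:310,190:350],None,fx=4,fy=4,interpolation=cv2.INTER_CUBIC))
E
```

```text
[0.54647566 0.00550976 0.19650948] [-26.88308488  -6.39305488  22.64883068] 7.125 [0.53929901 0.00613122 0.01465209]
```

View pics/s2c.png

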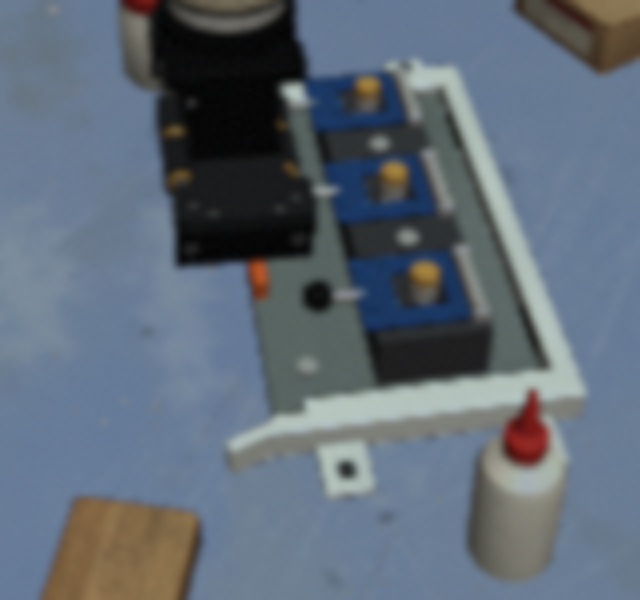

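Request:
drive_tool([
  [[-0.4,0,0,0,0,0],[-0.9,0,0,0,0,0],[-1,0,0,0,0,0],[0,0,1,0,0,0],[0,0,1,0,0,0],[0,0,1,0,0,0],[0,0,1,0,0,0],[0,0,0,0,0,0]],
])

```text
time: 8.18
position: [0.5019, 0.0046, 0.2991]
tool_rot: [0.012, 1.0, -0.001, 0.003]
ft_force: [0.3, -0.7, 0.0]
grip_width: 0.0003
```

```bash
python3 - <<'E'
from h import *
o,im=snap('top','t3');print(o['position'],o['tool_rot'],o['ft_force'],o['time'])
im=im[:,:,::-1];cv2.imwrite('pics/t3c.png',cv2.resize(im[120:220,220:320],None,fx=6,fy=6,interpolation=cv2.INTER_CUBIC))
E
```

```text
[0.50185239 0.0045554  0.29914761] [ 1.24234598e-02  9.99917090e-01 -6.09468554e-04  3.33162517e-03] [ 0.28049841 -0.68185559  0.01204924] 8.175
```

View pics/t3c.png

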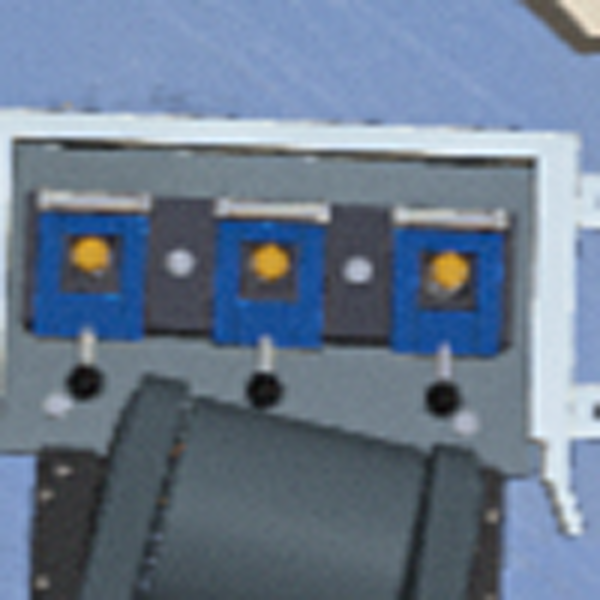

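The tray is home in this view. The heads are at crop pixels (91,252), (270,261) and (449,269), and the knobs at (86,381), (264,389) and (442,398).

```bash
python3 - <<'E'
from h import *
f=lambda u,v,z:ray('top',(u/6+220-.42,v/6+120-.42),z).round(4)
print('h',[f(*p,.064) for p in((91,252),(270,261),(449,269))])
print('k',[f(*p,.052) for p in((86,381),(264,389),(442,398))])
o=robot.get_obs();print((R.from_quat(o['tool_rot'])).apply([0,0,.182])+o['position'])
E
```

```text
h [array([0.6443, 0.0866, 0.064 ]), array([0.6417, 0.0022, 0.064 ]), array([ 0.6396, -0.0823,  0.064 ])]
k [array([0.5844, 0.0881, 0.052 ]), array([0.5822, 0.0038, 0.052 ]), array([ 0.5795, -0.0807,  0.052 ])]
[0.5019253  0.00455017 0.11601877]
```

Request:
drive_tool([
  [[0.94,0.55,0,0,0,0],[0.94,0.55,0,0,0,0],[0.94,0.55,0,0,0,0],[0.94,0.55,0,0,0,0],[0.94,0.55,0,0,0,0],[0.94,0.55,0,0,0,0],[0,0,-0.9,0,0,0],[0,0,-0.8,0,0,0]],
])

```text
time: 9.22
position: [0.6413, 0.0875, 0.2524]
tool_rot: [0.012, 1.0, 0.0, -0.001]
ft_force: [-0.0, 0.5, -0.3]
grip_width: 0.0005
```

```bash
python3 - <<'E'
from h import *
o,im=snap('side','s3');print(o['position'],o['ft_force'],o['time'],(R.from_quat(o['tool_rot'])).apply([0,0,.182])+o['position'])
im=im[:,:,::-1];cv2.imwrite('pics/s3c.png',cv2.resize(im[160:310,190:350],None,fx=4,fy=4,interpolation=cv2.INTER_CUBIC))
E
```

```text
[0.6413243  0.0874682  0.25235562] [-0.01594751  0.49884481 -0.32902534] 9.225 [0.64094926 0.08749311 0.07035601]
```

View pics/s3c.png

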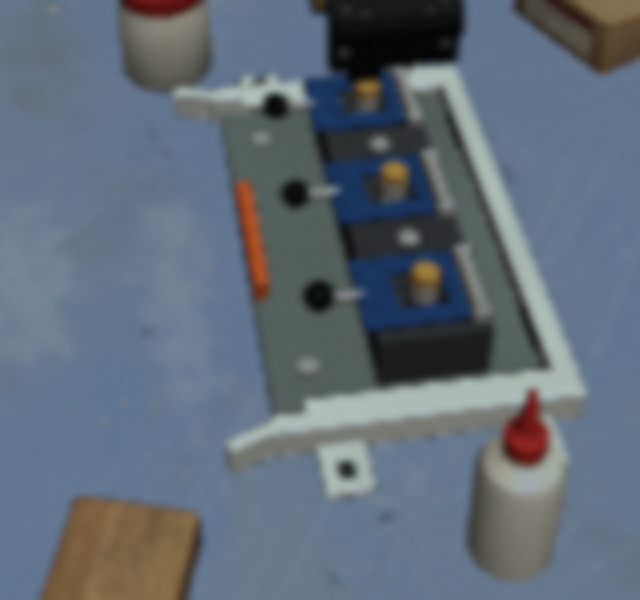

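Request:
drive_tool([
  [[0,0,-0.2,0,0,0],[0,0,-0.1,0,0,0],[0,0,0,0,0,0]],
])

```text
time: 9.65
position: [0.6418, 0.0871, 0.2477]
tool_rot: [0.013, 1.0, 0.0, 0.0]
ft_force: [0.0, -0.0, -0.0]
grip_width: 0.0003
```

Request:
drive_tool([
  [[0,0,-0.08,0,0,0],[0,0,0,0,0,0]],
])

```text
time: 9.9
position: [0.642, 0.0871, 0.246]
tool_rot: [0.012, 1.0, -0.0, 0.001]
ft_force: [-0.3, 0.3, 3.0]
grip_width: 0.0003
```

Request:
drive_tool([
  [[0,0,-0.08,0,0,0],[0,0,0,0,0,0]],
])

```text
time: 10.15
position: [0.642, 0.0872, 0.2457]
tool_rot: [0.012, 1.0, -0.0, 0.001]
ft_force: [-3.2, -0.4, 11.7]
grip_width: 0.0006
```

Request:
drive_tool([
  [[0,0,0.6,0,0,0],[0,0,0.6,0,0,0],[-0.02,-0.85,0,0,0,0],[-0.03,-0.85,0,0,0,0],[-0.03,-0.85,0,0,0,0],[-0.02,-0.85,0,0,0,0],[0,0,-0.6,0,0,0],[0,0,-0.3,0,0,0]],
])

```text
time: 11.15
position: [0.6385, 0.0022, 0.249]
tool_rot: [0.013, 1.0, 0.0, -0.001]
ft_force: [-0.1, 0.3, -0.1]
grip_width: 0.0006
```

Request:
drive_tool([
  [[0,0,-0.15,0,0,0],[0,0,0,0,0,0],[0,0,0,0,0,0]],
])

```text
time: 11.52
position: [0.6393, 0.0029, 0.247]
tool_rot: [0.012, 1.0, 0.0, 0.0]
ft_force: [0.8, -0.8, 0.7]
grip_width: 0.0008
```

Request:
drive_tool([
  [[0,0,-0.08,0,0,0],[0,0,0,0,0,0]],
])

```text
time: 11.78
position: [0.6393, 0.0026, 0.2459]
tool_rot: [0.012, 1.0, 0.0, 0.001]
ft_force: [-1.3, 0.5, 4.2]
grip_width: 0.0007
```

Request:
drive_tool([
  [[0,0,-0.08,0,0,0],[0,0,0,0,0,0]],
])

```text
time: 12.02
position: [0.6394, 0.0026, 0.2457]
tool_rot: [0.012, 1.0, 0.0, 0.001]
ft_force: [-4.5, 0.8, 14.6]
grip_width: 0.0002
```

Request:
drive_tool([
  [[0,0,0.6,0,0,0],[0,0,0.6,0,0,0],[-0.02,-0.84,0,0,0,0],[-0.02,-0.84,0,0,0,0],[-0.02,-0.84,0,0,0,0],[-0.02,-0.84,0,0,0,0],[0,0,-0.6,0,0,0],[0,0,-0.3,0,0,0]],
])

```text
time: 13.02
position: [0.6364, -0.0817, 0.2487]
tool_rot: [0.013, 1.0, 0.001, -0.001]
ft_force: [-0.7, 0.6, 0.1]
grip_width: 0.0003
```

Request:
drive_tool([
  [[0,0,-0.15,0,0,0],[0,0,0,0,0,0],[0,0,0,0,0,0]],
])

```text
time: 13.4
position: [0.6374, -0.0812, 0.2469]
tool_rot: [0.012, 1.0, -0.0, 0.0]
ft_force: [0.0, 0.7, 0.2]
grip_width: 0.0004
```

Request:
drive_tool([
  [[0,0,-0.08,0,0,0],[0,0,0,0,0,0]],
])

```text
time: 13.65
position: [0.6373, -0.0817, 0.245]
tool_rot: [0.012, 1.0, -0.0, 0.0]
ft_force: [-0.6, 0.9, 0.8]
grip_width: -0.0
```

Request:
drive_tool([
  [[0,0,-0.08,0,0,0],[0,0,0,0,0,0]],
])

```text
time: 13.9
position: [0.6373, -0.0817, 0.243]
tool_rot: [0.012, 1.0, 0.0, 0.0]
ft_force: [0.5, 0.8, 2.7]
grip_width: 0.0008
```

The right bolt is giving way, so I'll keep pressing until it reaches its stop.

Request:
drive_tool([
  [[0,0,-0.08,0,0,0],[0,0,0,0,0,0]],
])

```text
time: 14.15
position: [0.6373, -0.0817, 0.2416]
tool_rot: [0.012, 1.0, 0.0, 0.0]
ft_force: [-0.7, 1.3, 6.5]
grip_width: 0.0
```

Request:
drive_tool([
  [[0,0,-0.08,0,0,0],[0,0,-0.08,0,0,0],[0,0,0,0,0,0]],
])

```text
time: 14.52
position: [0.6373, -0.0816, 0.2413]
tool_rot: [0.012, 1.0, -0.0, 0.001]
ft_force: [-6.2, 2.5, 24.0]
grip_width: 0.0004
```

Request:
drive_tool([
  [[0,0,0.7,0,0,0],[0,0,1,0,0,0],[0,0,0.8,0,0,0],[-0.8,0,0,0,0,0],[-0.8,0.02,0,0,0,0],[-0.76,0.03,0,0,0,0],[0,0,0,0,0,0],[0,0,0,0,0,0]],
], grip=0.48)

```text
time: 15.52
position: [0.5789, -0.0809, 0.2993]
tool_rot: [0.012, 1.0, -0.0, 0.001]
ft_force: [0.9, -0.7, 0.2]
grip_width: 0.0453
```

```bash
python3 - <<'E'
from h import *
o,im=snap('side','s4');print(o['position'],o['grip_width'],o['tool_rot'],o['time'])
im=im[:,:,::-1];cv2.imwrite('pics/s4c.png',cv2.resize(im[160:310,190:350],None,fx=4,fy=4,interpolation=cv2.INTER_CUBIC))
o,im=snap('wrist','w4')
K=[(.5795,-.0807,.052)]
print(proj('wrist',K[0],o))
E
```

```text
[ 0.57892427 -0.08086314  0.29927345] 0.04530656256090251 [ 1.24812513e-02  9.99921869e-01 -2.47172464e-04  6.42334268e-04] 15.525
[254.87314345 199.00958982]
```

View pics/s4c.png

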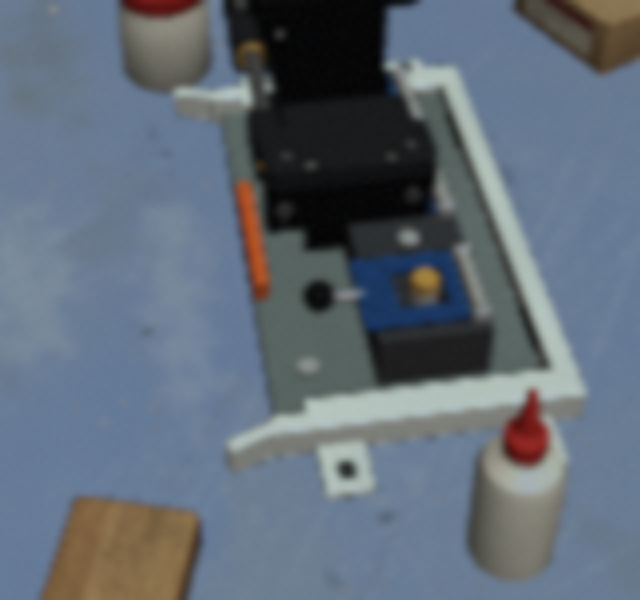

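View pics/w4.png

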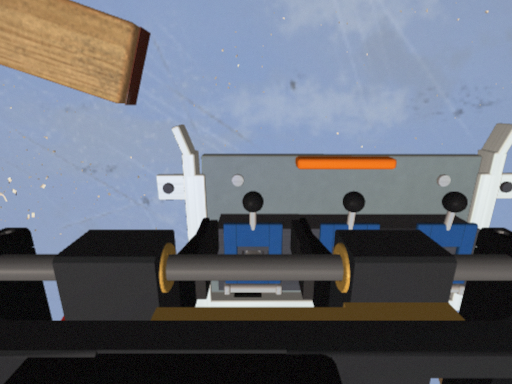

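Request:
drive_tool([
  [[0.05,-0.03,-0.8,0,0,0],[0,0,-0.8,0,0,0],[0,0,-0.8,0,0,0],[0,0,-0.7,0,0,0],[0,0,0,0,0,0]],
])

```text
time: 16.25
position: [0.5792, -0.0812, 0.2203]
tool_rot: [0.012, 1.0, 0.0, -0.001]
ft_force: [-0.4, 0.2, 0.6]
grip_width: 0.045
```

Request:
drive_tool([
  [[0,0,0,0,0,0],[0,0,0,0,0,0],[0,0,0,0,0,0],[0,0,0,0,0,0],[0,0,0,0,0,0]],
], grip=1, force=12)

```text
time: 16.88
position: [0.5795, -0.0817, 0.2222]
tool_rot: [0.012, 1.0, -0.0, 0.0]
ft_force: [-0.6, -1.8, 2.3]
grip_width: 0.0166
```

```bash
python3 - <<'E'
from h import *
o,im=snap('side','s5');print(o['position'],o['grip_width'],o['ft_force'],o['time'])
im=im[:,:,::-1];cv2.imwrite('pics/s5c.png',cv2.resize(im[160:310,190:350],None,fx=4,fy=4,interpolation=cv2.INTER_CUBIC))
E
```

```text
[ 0.57954148 -0.08173599  0.22224291] 0.016610062035180298 [-0.57038843 -1.84858449  2.30961956] 16.875
```

View pics/s5c.png

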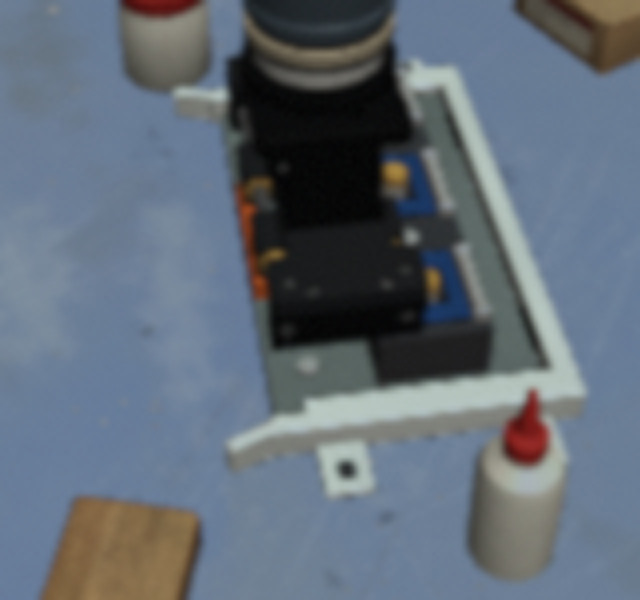

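```bash
python3 - <<'E'
import numpy as np
a=np.radians(1.65+np.arange(0,61,4));x=-.087*np.cos(a)/.025;z=.087*np.sin(a)/.025
print(np.c_[np.diff(x),np.diff(z)].round(2).tolist())
E
```

```text
[[0.02, 0.24], [0.03, 0.24], [0.05, 0.24], [0.07, 0.23], [0.08, 0.23], [0.1, 0.22], [0.11, 0.22], [0.13, 0.21], [0.14, 0.2], [0.15, 0.19], [0.17, 0.18], [0.18, 0.16], [0.19, 0.15], [0.2, 0.14], [0.21, 0.12]]
```

Request:
drive_tool([
  [[0.01,0,0.24,0,0,0],[0.03,0,0.24,0,0,0],[0,0,0,0,0,0]],
], force=15)

```text
time: 17.3
position: [0.5806, -0.0816, 0.2343]
tool_rot: [0.012, 1.0, -0.0, 0.001]
ft_force: [0.0, -5.0, -0.1]
grip_width: 0.0166
```

Request:
drive_tool([
  [[0.05,-0.04,0.24,0,0,0],[0.07,0,0.23,0,0,0],[0,0,0,0,0,0]],
])

```text
time: 17.68
position: [0.5834, -0.082, 0.246]
tool_rot: [0.012, 1.0, 0.0, 0.0]
ft_force: [0.4, -1.9, -2.0]
grip_width: 0.0164
```

```bash
python3 - <<'E'
from h import *
o,im=snap('side','s6');print(o['position'],o['grip_width'],o['ft_force'],o['time'])
im=im[:,:,::-1];cv2.imwrite('pics/s6c.png',cv2.resize(im[160:310,190:350],None,fx=4,fy=4,interpolation=cv2.INTER_CUBIC))
E
```

```text
[ 0.58342372 -0.08198506  0.2459722 ] 0.016367415764532066 [ 0.43596027 -1.86950892 -1.98445665] 17.675
```

View pics/s6c.png

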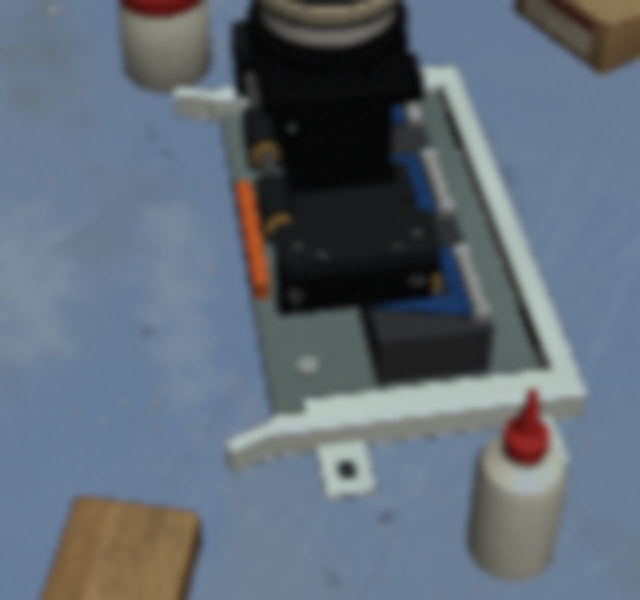

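Request:
drive_tool([
  [[0.08,0,0.23,0,0,0],[0.1,0,0.22,0,0,0],[0.11,0,0.22,0,0,0],[0,0,0,0,0,0]],
])

```text
time: 18.23
position: [0.5907, -0.0822, 0.2628]
tool_rot: [0.012, 1.0, -0.0, 0.0]
ft_force: [0.1, -1.9, -0.7]
grip_width: 0.0164
```

```bash
python3 - <<'E'
from h import *
o,im=snap('side','s7');print(o['position'],o['grip_width'],o['ft_force'],o['time'])
im=im[:,:,::-1];cv2.imwrite('pics/s7c.png',cv2.resize(im[160:310,190:350],None,fx=4,fy=4,interpolation=cv2.INTER_CUBIC))
E
```

```text
[ 0.59070254 -0.08218216  0.2627875 ] 0.016381841871580118 [ 0.08658936 -1.85400774 -0.71108553] 18.225
```

View pics/s7c.png

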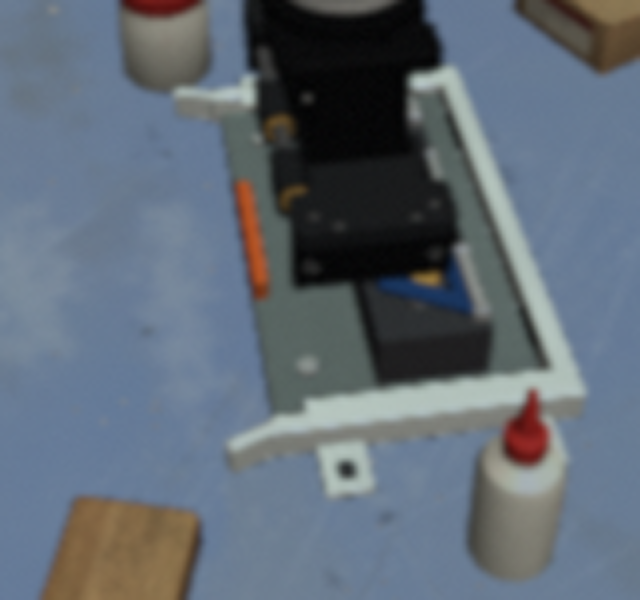

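The cap is following the fingers, and the tray and bottle haven't moved. I'll carry on to about 58°.

Request:
drive_tool([
  [[0.13,0,0.21,0,0,0],[0.14,0,0.2,0,0,0],[0.15,0,0.19,0,0,0],[0.17,0,0.18,0,0,0],[0,0,0,0,0,0]],
])

```text
time: 18.9
position: [0.6058, -0.0824, 0.2823]
tool_rot: [0.012, 1.0, -0.0, 0.001]
ft_force: [-0.8, -2.9, -0.1]
grip_width: 0.0163
```

Request:
drive_tool([
  [[0.18,0,0.16,0,0,0],[0.19,0,0.15,0,0,0],[0.2,0,0.14,0,0,0],[0.11,0,0.06,0,0,0],[0,0,0,0,0,0],[0,0,0,0,0,0]],
])

```text
time: 19.65
position: [0.6225, -0.0826, 0.2945]
tool_rot: [0.012, 1.0, -0.0, 0.0]
ft_force: [-1.8, -5.2, -0.9]
grip_width: 0.0163
```

```bash
python3 - <<'E'
from h import *
o,im=snap('side','s8');print(o['position'],o['grip_width'],o['ft_force'],o['time'])
im=im[:,:,::-1];cv2.imwrite('pics/s8c.png',cv2.resize(im[160:310,190:350],None,fx=4,fy=4,interpolation=cv2.INTER_CUBIC))
snap('wrist','w8');_,im=snap('top','t8')
im=im[:,:,::-1];cv2.imwrite('pics/t8c.png',cv2.resize(im[70:270,160:420],None,fx=3,fy=3,interpolation=cv2.INTER_CUBIC))
E
```

```text
[ 0.62246485 -0.08262295  0.29451982] 0.016334009924723336 [-1.75904146 -5.23189226 -0.88357406] 19.65
```

View pics/s8c.png

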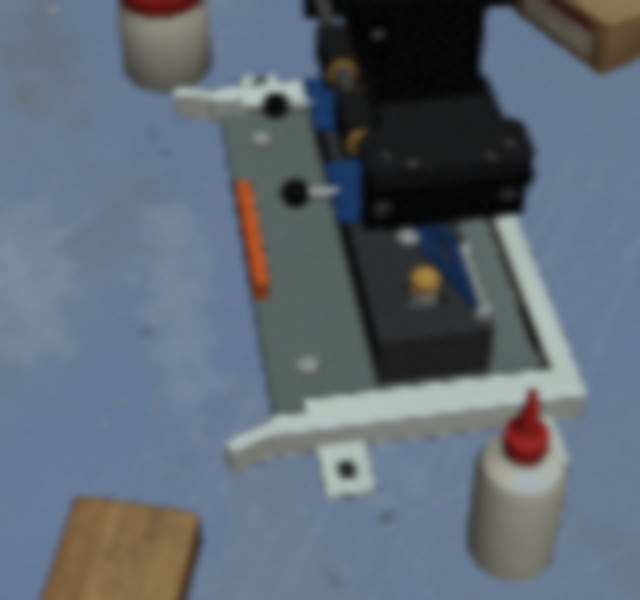

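View pics/w8.png

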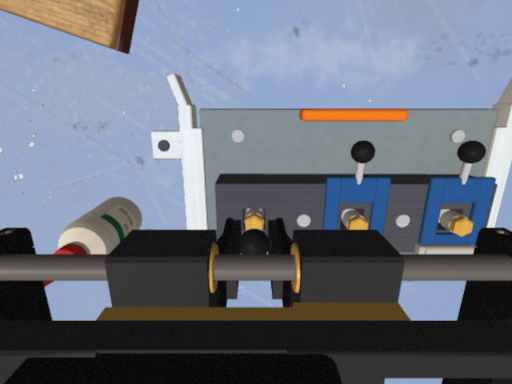

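View pics/t8c.png

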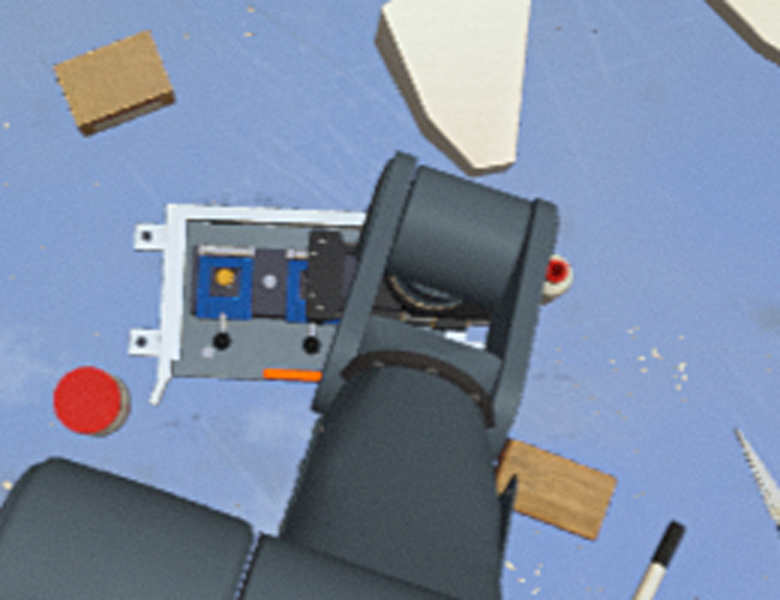

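Request:
drive_tool([
  [[0,-0.03,0,0,0,0],[0,0,0,0,0,0],[0,0,0,0,0,0],[0,0,0,0,0,0]],
])

```text
time: 20.3
position: [0.6224, -0.0829, 0.2945]
tool_rot: [0.012, 1.0, 0.0, -0.0]
ft_force: [-0.9, -4.3, -0.6]
grip_width: 0.0163
```

```bash
python3 - <<'E'
from h import *
o=robot.get_obs();print(o['position'],o['grip_width'],o['ft_force'],o['time'])
print(robot.hand_in())
E
```

```text
[ 0.62236856 -0.08289425  0.29445957] 0.016318470337551988 [-0.93395003 -4.27024197 -0.57193165] 20.3
the job is handed in; nothing more can be done
None
```

I pushed the tray home and tapped the left, middle and right bolts in that order. The right bolt was the loose one. I lifted its cap by the knob to about 58° open and handed in at 20.3 s, still holding it.

**Tray:** it moved about 59 mm until the fingertips stopped at around 27 N. The camera put the middle bolt at x ≈ 0.640–0.642 m, against about 0.639 m expected when home.

**Bolts:** the left and middle ones stayed up at 12–15 N. The right one sank about 4.5–5 mm before reaching its stop.

**Last checks:** the final pictures show the knob between the fingers, the other two caps shut, the tray still home, and the bottle, jar and block where they stood. The 58° comes from how far the fingers rose (72 mm); how far they moved back gives about the same.

**Disagreements:** the fingers closed to 16.3–16.6 mm on an 18 mm knob, though the grip did not slip. A sideways force of about 4 N on the tool also remained at hand-in.

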